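# Free the splash guard's sagging bolt and hold the gate ajar

### The arm

A 6-joint arm with a two-finger parallel gripper is mounted at the origin on the work surface. World frame = base frame: x ahead of the robot, y to its left, z up, the work surface at z = 0. Lengths are in m, angles in rad, forces in N, time in s.
With the tool pointing down it reaches from about 0.35 to 0.775 m from the base axis. Payload 7.3 kg.
Tool frame: the origin (TCP) lies at the very end of the fingers, on their centre line; the grasp point (between the pads) lies grip_point_offset behind it (grip_point_offset is the distance from the TCP to the grasp point, in m); z points along the fingers, y is the direction in which the jaws open and shut (so a half turn about z gives the same grasp; the last joint's range is limited). The gripper opens to 92 mm and grips with 3 to 60 N. Pads are 19 mm wide; open, the fingers measure 130 mm over their backs; the gripper's body (75 mm by 190 mm) begins 47 mm behind the grasp point.
Start: joints at [-1.431, 0.342, 1.524, -0, 1.275, -0.146], TCP at [0.148, -0.504, 0.227] pointing down, gripper open.
Joint ranges: [-2.53, 2.53], [-0.77, 2.02], [0.04, 2.7], [-1, 4.14], [0.28, 2.66], [-3.11, 3.11]. Speed limits (rad/s): [2.57, 2.57, 3.14, 3.14, 3.14, 3.14].

### API

Orientations are given as [roll, pitch, yaw] about the fixed x, y, z axes, in that order (R = Rz(yaw) Ry(pitch) Rx(roll)).
In Python, from cell import * gives the robot as it stands.
- The arm moves only by the shell command python3 -m inch 'ROWS' [OPENING] [FORCE]. ROWS is JSON, a list that holds one entry, the list of rows, each a list of 4 numbers: the shift along the tool's x, y, z in mm, then the turn about the tool's z in rad. In form: [[[x, y, z, roll], ...]]. A call has 1 to 10 rows; each row shifts and turns the commanded pose from where the row before left it, along the tool's axes as they then stand; what a row does not reach is not made up. A row lasts 1/8 s, in which the tool goes at most 62.5 mm and 10.7 degrees, less where a joint would pass 70% of its speed; a pose out of reach is approached as far as the arm can. A call with a gripper value outside its range is refused whole. OPENING is the closure, from -1 (fully open) to 1 (shut), set as the call begins (- or left out, the last holds). The fingers move at their own pace and stop on an object; FORCE is the grip in N (left out, the last holds). Time passes only in rows, so rows that do not move let the fingers close. It gives the time, the measured TCP pose, the force and the opening at its end, in the units of the state.
- observe(): the state, without advancing time (a new reading comes with each control period).
- read_camera(name): name is "scene" or "top" or "wrist"; returns a dict with "img" (480x640x3 uint8, blue, green, red), "fx", "fy", "cx", "cy" (pixels), "eye" and "rotation" of the camera in the world; the wrist camera has in their place "T_tool_cam" (4x4, takes a point from camera to tool coordinates, whose origin is the TCP and whose axes are the flange's). Camera axes: x right, y down, z forward; pixel columns grow to the right and rows downward; lengths in m; the calibration is good to about 2 mm. A picture is of the moment at which its call begins: read the wrist's pose just before it. There is no depth.
- hand_in(): hands the job in, once; it reports no verdict.
Trained networks look in the newest picture that a camera, given by its name, has taken for a name from the list of things; names that differ only in an ending like _2 or _b are one class to them, and where a whole thing is asked for, a point or a joint stands for the part that bears it (a point fixed in the world has none). Each returns a list of dicts, best first, with "conf" (0 to 1); they miss things now and then, are a little off and sometimes report something else, mostly with a low value. They report only what shows in the picture. A call takes as long as a camera call.
- boxes_of(camera, label): "at" ([row, column] in pixels, amid what is visible of it).
- place_of(camera, label): "at" ([row, column] in pixels: a listed point, or the origin of a listed thing).
The state is a dict: "time": time; "qpos": joint angles; "qvel": joint speeds; "joint_efforts": joint torques, N m; "tool_pos": TCP position; "tool_rot": TCP orientation; "contact_force": force on the tool from outside, world axes, zero at the start; "torque": the same for the moment, N m; "opening": finger opening in m.
Only numpy, scipy, OpenCV 4.12 (cv2) and the standard library are available. Lean on these libraries where they do the work, as an engineer would, in place of code of your own. Each camera call takes 0.05 s, during which the arm holds its last target. There are 200 camera calls.

### The job

The bolt on the homogeniser's splash guard has sagged, and its down-turned toe hooks behind the bent-up lip of the keeper: lift the bolt by its knob and draw it back over the lip without forcing it. Then swing the sprung gate open towards you until its free edge is level with the index fin on the black plate, and finish while still holding it there with the gripper, as it would fall shut if let go. Leave the fin and everything else on the bench where it is.

Things in the scene. Friction and masses are not known exactly. Their poses are not given: they have to be found in the camera images.
- guard: fixed splash guard of a lab homogeniser: black plate 450 x 410 x 12 mm, two posts, clear wings; a column and a hanging steel horn with its grey body (both up to 290 mm above the bench) stand over 130 mm behind the gate. Origin on the bench under the closed gate; x away from the robot, square to the closed gate; y along the closed gate towards its hinge (at y = +160 mm; keeper's post at y = -168 mm); z up
- gate (a joint): opening angle of the gate (rad): 0 closed, grows as its free edge swings towards the robot (clockwise from above); stop at 1.0. Aluminium frame with clear panel, 265 mm from hinge axis to free edge, 14 mm thick, 20 to 146 mm above the bench. A spring pulls it shut (0.28 N m closed, 0.6 N m at 0.4 rad). Until the bolt's toe is out of the keeper it has under 0.06 rad of play
- gate_hinge (a point): point on the gate's upright hinge axis, 50 mm above the bench
- gate_edge (a point): point at mid-thickness of the gate's free edge, 265 mm from the hinge axis, 50 mm above the bench
- bolt (a joint): how far the bolt is drawn back along the gate's top rail towards the hinge (m): 0 fully shot, stop at 0.045; about 1.5 N of friction, stays where left. Starts at 0 to 0.003; with the toe down it catches on the keeper's lip at about 0.004; from 0.028 on the toe is clear of the keeper and the gate is free
- bolt_lift (a joint): how far the sagging bolt is lifted, an angle about its rear end (rad): 0 sagging, stop at 0.13; drops back by its weight. The rear end is 150 mm from the knob towards the hinge, so 1 mm of knob lift is 0.0067 rad: the toe clears the lip from about 0.06 (9 mm of knob lift), the stop is at 19 mm, 14 mm is about right. Past the lip it may sink again
- bolt_knob (a point): centre of the grip of the bolt's knob: an upright round steel pin, 16 mm across, on the bolt rod (12 mm round, lying along the top of the gate); the pin's top is 20 mm above this point, the rod's top 26 mm below. At the start about 200 mm above the bench and 210 mm from the hinge axis. Moves with the bolt and the gate
- bolt_toe (a point): underside of the bolt's down-turned toe, a block 12 x 12 mm at the free end of the rod, 115 mm beyond the knob, hanging 17 mm below the rod
- keeper_lip (a point): top of the keeper's bent-up lip, a 5 mm steel tongue between the toe and the gate, about 15 mm higher than the sagging toe's underside. The keeper is a fixed steel channel, open at the top, on the post beside the gate's free edge; its upright cheeks in front of and behind the toe, up to 188 mm above the bench, keep the gate shut
- index (a joint): angle of the index fin about the gate's hinge axis, measured as the gate's angle is (rad): when joint gate equals it, the gate's free edge stands level with the fin. Between 0.28 and 0.50, stiff, not to be moved
- index_mark (a point): where gate_edge comes when the gate is level with the index fin: 265 mm from the hinge axis, 50 mm above the bench. The fin is a small upright steel plate 8 mm thick, 30 mm long, its top 59 mm above the bench, just beyond the free edge's path, on a row of steel ticks on the black plate in front of the gate
- beaker: open glass beaker, 100 mm across, 120 mm tall, standing on the black plate behind the gate under the steel horn; origin at the centre of its underside (leave alone)
- vial: small capped sample jar, 28 mm across, 60 mm tall, on the black plate behind the gate; origin at the centre of its underside (leave alone)
- wash_bottle: white bottle with a cap, 68 mm across, 190 mm tall, on the bench to the left; origin at the centre of its underside (leave alone)
- spare_horn: stepped steel horn standing upright, 38 mm across, 120 mm tall, on the bench to the right; origin at the centre of its underside (leave alone)
- spanner: steel open-ended spanner, 170 mm long, flat on the bench near the robot on the right; origin under its middle (leave alone)
- dish: shallow white dish, 90 mm across, 14 mm high, on the bench near the robot on the left; origin at the centre of its underside (leave alone)
- tip_tray: small grey divided tray, 110 x 80 x 45 mm, on the bench to the right; origin at the centre of its underside (leave alone)

How it is judged:
On the way, in this order (a step that is already met when the one before it is completed fails the run):
1. the bolt's toe is lifted higher than the keeper's lip (z of bolt_toe in the frame of guard above 0.152 m), for 0.05 s.
2. the bolt is drawn back, its toe clear of the keeper (value of joint bolt above 0.028 m), for 0.1 s.
At the end, for the whole second after the job is handed in: The bolt is drawn back clear of the keeper (over 25 mm), the gate's free edge stands still within 20 mm of the index fin's line, which has not been moved, and the gripper's fingers are holding the gate or its bolt there (horizontal distance between gate_edge and index_mark below 0.02 m and velocity of joint gate between -0.05 and 0.05 rad/s and value of joint gate above 0.15 rad and value of joint bolt above 0.025 m and contact force between the fingers and gate above 1 N and distance of index_mark from where it was at the start of the episode below 0.012 m); the arm keeps its last pose, push and grip.
It fails at once if the bolt is forced against the keeper (over 40 N) (contact force between bolt and keeper above 40 N).
It fails at once if the index fin is pushed out of place (distance of index_mark from where it was at the start of the episode above 0.012 m).
It fails at once if something else on the bench is disturbed (moved over 30 mm) (distance of any of beaker, vial, wash_bottle, spare_horn, spanner, dish, tip_tray from where it was at the start of the episode above 0.03 m).
It also fails if it takes over 32 s, if anything falls off the work surface, if the arm or the gripper's body presses on something with over 40 N, if the wrist force passes 120 N, or if a joint passes its speed limit or range.

## Working session

There is one attempt and no reset: what is moved stays moved. The work goes in short steps, Python scripts to look and compute and a shell command to move; the robot and the scene stay as the last step left them, time stands still between calls to the robot, and variables do not carry over. Pictures are saved under pics/ and viewed, about 8 in all and at most 12, crops included, and the job is handed in when it is done.

```bash
ls; mkdir -p pics; cat > h.py <<'E'
from cell import *
import numpy as np, cv2
from scipy.spatial.transform import Rotation as R
def cam(name):
    s=observe(); c=read_camera(name)
    if name=="wrist":
        T=np.eye(4); T[:3,:3]=R.from_euler('xyz',s["tool_rot"]).as_matrix(); T[:3,3]=s["tool_pos"]
        T=T@np.array(c["T_tool_cam"]); c["eye"]=T[:3,3]; c["rotation"]=T[:3,:3]
    return c
def ray(c,at):
    d=np.array([(at[1]-c["cx"])/c["fx"],(at[0]-c["cy"])/c["fy"],1.])
    d=np.array(c["rotation"])@d; return np.array(c["eye"]),d/np.linalg.norm(d)
def onz(c,at,z):
    e,d=ray(c,at); return e+d*(z-e[2])/d[2]
def tri(rays):
    A=np.zeros((3,3));b=np.zeros(3)
    for e,d in rays:
        P=np.eye(3)-np.outer(d,d);A+=P;b+=P@e
    x=np.linalg.solve(A,b); return x,[np.linalg.norm(np.cross(x-e,d)) for e,d in rays]
E
python3 - <<'E'
from h import *
np.set_printoptions(precision=4,suppress=True)
s=observe(); print(s)
zs=dict(gate_hinge=.05,gate_edge=.05,bolt_knob=.2,bolt_toe=.14,keeper_lip=.152,index_mark=.05,guard=0)
cs={}; rs={k:[] for k in zs}
for n in ("scene","top"):
    c=cam(n); cv2.imwrite(f"pics/{n}.png",c["img"]); print(n,c["eye"],c["fx"])
    for k in zs:
        r=place_of(n,k)
        for q in r[:2]: print(n,k,np.round(q["at"]),round(q["conf"],2),onz(c,q["at"],zs[k]))
        if r: rs[k].append(ray(c,r[0]["at"]))
for k in zs:
    if len(rs[k])==2: print(k,*tri(rs[k]))
E
```

```text
pics
{'time': 0.0, 'qpos': array([-1.431 ,  0.3427,  1.525 , -0.    ,  1.2754, -0.146 ]), 'qvel': array([ 0.0001, -0.0009,  0.0003, -0.0002,  0.0013, -0.0013]), 'joint_efforts': array([ -0.0007, -43.1251, -24.4217,   0.0718,   0.0559,  -0.0001]), 'tool_pos': array([ 0.148 , -0.5033,  0.226 ]), 'tool_rot': array([-3.1401, -0.0002,  0.2858]), 'contact_force': array([-1.0639,  0.3239, -0.7856]), 'torque': array([-0.0207, -0.0483,  0.0154]), 'opening': 0.0921747657649867}
scene [ 1.3188 -0.4522  1.1442] 558.9838162193835Traceback (most recent call last):
  File "<stdin>", line 10, in <module>
  File "h.py", line 14, in onz
    e,d=ray(c,at); return e+d*(z-e[2])/d[2]
                                       ~^^^
IndexError: invalid index to scalar variable.
```

```bash
python3 - <<'E'
from h import *
c=cam("top"); print(c["rotation"],c["eye"]); print(place_of("top","bolt_knob"))
print(read_camera("wrist")["T_tool_cam"])
E
```

```text
[-3.00376158e+00  9.79915153e-05 -1.59250623e+00] [0.33911675 0.01763402 1.60708602]
[{'at': [217.1, 348.3], 'conf': 0.84}]
[[ 3.82171828e-06 -9.61451129e-01 -2.74975864e-01  7.38027039e-02]
 [ 9.99999984e-01 -4.51013651e-05  1.71594975e-04 -1.09815885e-03]
 [-1.77381970e-04 -2.74975861e-01  9.61451114e-01 -1.58479720e-01]
 [ 0.00000000e+00  0.00000000e+00  0.00000000e+00  1.00000000e+00]]
```

View pics/scene.png

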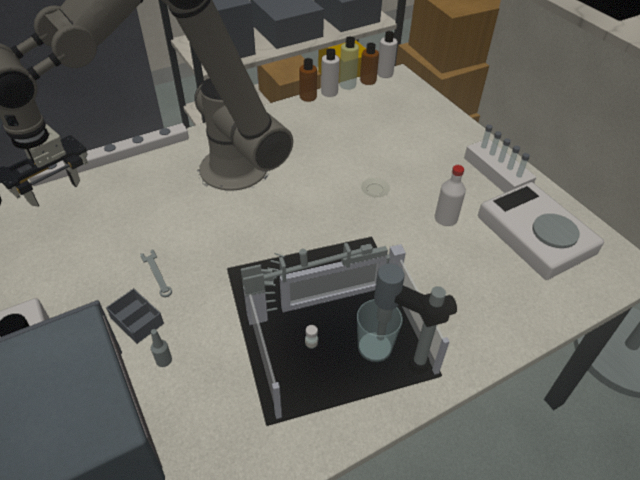

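The scene picture shows the guard from behind: gate from about (265,290) to (255,390), knob near (258,304), keeper at left near (290,255). The camera rotation is given as rpy; I'll fix the helper.

```bash
sed -i 's/^def ray/def rot(c):\n    r=np.array(c["rotation"]); return r if r.ndim==2 else R.from_euler("xyz",r).as_matrix()\ndef ray/; s/np.array(c\["rotation"\])@d/rot(c)@d/' h.py
python3 - <<'E'
from h import *
np.set_printoptions(precision=4,suppress=True)
zs=dict(gate_hinge=.05,gate_edge=.05,bolt_knob=.2,bolt_toe=.14,keeper_lip=.152,index_mark=.05,guard=0,wash_bottle=0,spare_horn=0,tip_tray=0,dish=0,spanner=0,vial=0,beaker=0)
rs={k:[] for k in zs}
for n in ("scene","top"):
    c=cam(n); cv2.imwrite(f"pics/{n}b.png",c["img"])
    if n=="top":
        cv2.imwrite("pics/topc.png",cv2.resize(c["img"][100:400,150:550],None,fx=2,fy=2,interpolation=cv2.INTER_CUBIC))
    for k in zs:
        r=place_of(n,k)
        for q in r[:2]: print(n,k,np.round(q["at"]),round(q["conf"],2),onz(c,q["at"],zs[k]))
        if r: rs[k].append(ray(c,r[0]["at"]))
for k in zs:
    if len(rs[k])==2: print(k,*tri(rs[k]))
E
```

```text
scene gate_hinge [256. 302.] 0.74 [ 0.4716 -0.0062  0.05  ]
scene gate_hinge [279. 383.] 0.68 [0.6357 0.1337 0.05  ]
scene gate_edge [301. 283.] 0.78 [ 0.575  -0.1155  0.05  ]
scene gate_edge [273. 276.] 0.18 [ 0.4886 -0.0928  0.05  ]
scene bolt_knob [257. 301.] 0.64 [ 0.5884 -0.071   0.2   ]
scene bolt_toe [280. 259.] 0.57 [ 0.5565 -0.1648  0.14  ]
scene keeper_lip [284. 261.] 0.6 [ 0.5763 -0.1686  0.152 ]
scene index_mark [273. 279.] 0.43 [ 0.4916 -0.0841  0.05  ]
scene guard [303. 322.] 0.94 [ 0.5946 -0.0173  0.    ]
scene guard [280. 259.] 0.68 [ 0.4502 -0.1248  0.    ]
scene wash_bottle [216. 446.] 0.85 [0.4979 0.4547 0.    ]
scene spare_horn [360. 166.] 0.71 [ 0.5593 -0.4142  0.    ]
scene tip_tray [317. 137.] 0.87 [ 0.4113 -0.4369  0.    ]
scene tip_tray [258. 302.] 0.67 [0.4372 0.0115 0.    ]
scene dish [190. 372.] 0.59 [0.2992 0.3268 0.    ]
scene spanner [274. 159.] 0.65 [ 0.3045 -0.3444  0.    ]
scene spanner [218. 445.] 0.52 [0.5008 0.4487 0.    ]
scene vial [345. 312.] 0.5 [ 0.6897 -0.0977  0.    ]
scene beaker [348. 373.] 0.77 [0.766  0.0246 0.    ]
top gate_hinge [213.
[... 1503 characters left out ...]
36 -0.0125 -0.004 ] [np.float64(0.003667279671835025), np.float64(0.003667279671835047)]
wash_bottle [0.7285 0.0853 0.3754] [np.float64(0.07913850779022696), np.float64(0.07913850779022688)]
tip_tray [ 0.4223 -0.4376  0.0143] [np.float64(0.0005471713554545652), np.float64(0.0005471713554543859)]
dish [0.3066 0.3296 0.0057] [np.float64(0.006927866724606253), np.float64(0.006927866724606248)]
spanner [ 0.3076 -0.3454  0.0039] [np.float64(0.0006889195266306505), np.float64(0.000688919526630633)]
vial [ 0.6951 -0.1049  0.0127] [np.float64(0.0035793923233991176), np.float64(0.0035793923233991467)]
beaker [0.7763 0.0201 0.0186] [np.float64(0.0034623765173227333), np.float64(0.0034623765173226566)]
```

View pics/topc.png

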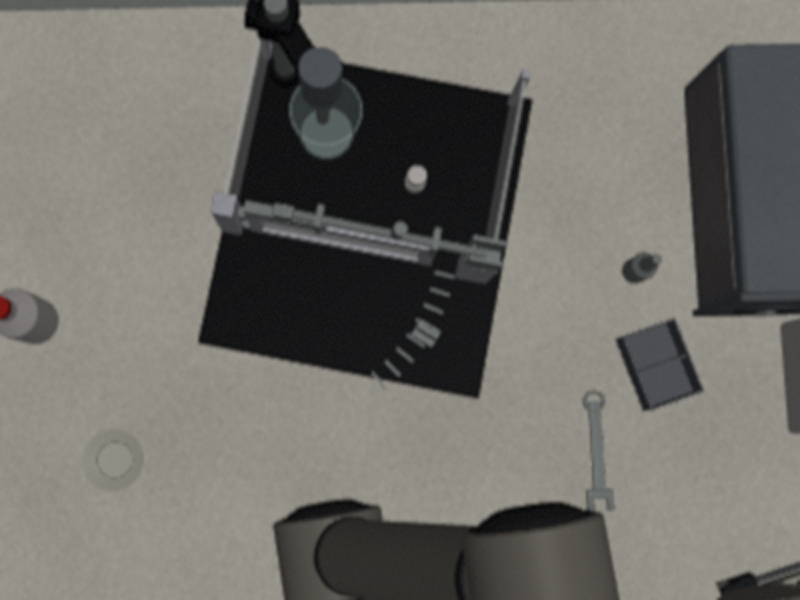

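```bash
python3 -c "
from h import *; print(observe()['time'],grip_point_offset)"
python3 -m inch '[[[42,-22,-14,0],[45,-25,-10,0],[45,-25,-10,0],[45,-25,-8,0],[45,-25,-8,0],[45,-25,-8,0],[45,-25,-8,0],[45,-25,-8,0],[45,-25,-6,0],[45,-25,-4,0]]]' -1 40
```

```text
1.75 0.0188
time: 3.0
tool_pos: [0.5084, -0.1394, 0.3112]
tool_rot: [3.141, -0.001, 0.286]
contact_force: [0.2, -1.2, 0.5]
opening: 0.0917
```

```bash
python3 -m inch '[[[45,-22,0,0],[45,-22,0,0],[0,0,0,-0.18],[0,0,0,-0.18],[0,0,0,-0.18],[0,0,0,-0.18],[0,0,0,-0.18],[0,0,0,-0.18],[0,0,0,0]]]'
python3 - <<'E'
from h import *
np.set_printoptions(precision=4,suppress=True)
s=observe();c=cam("wrist"); cv2.imwrite("pics/w1.png",c["img"]); print(s["time"],s["tool_pos"],s["tool_rot"])
for k,z in dict(bolt_knob=.2,gate_hinge=.05,gate_edge=.05,bolt_toe=.14,keeper_lip=.152,index_mark=.05).items():
    for q in place_of("wrist",k)[:2]: print(k,np.round(q["at"]),round(q["conf"],2),onz(c,q["at"],z))
E
```

```text
time: 4.12
tool_pos: [0.5812, -0.0731, 0.3106]
tool_rot: [-3.142, 0.0, 1.364]
contact_force: [-0.1, -0.7, 1.0]
opening: 0.0919
4.125 [ 0.5812 -0.0731  0.3106] [-3.1415  0.0001  1.3642]
bolt_knob [220. 332.] 0.63 [ 0.5911 -0.0628  0.2   ]
gate_hinge [ 85. 456.] 0.54 [0.7538 0.0253 0.05  ]
bolt_toe [309. 327.] 0.91 [ 0.5661 -0.1694  0.14  ]
keeper_lip [313. 324.] 0.84 [ 0.563  -0.1671  0.152 ]
index_mark [223. 254.] 0.89 [ 0.4925 -0.0816  0.05  ]
```

View pics/w1.png

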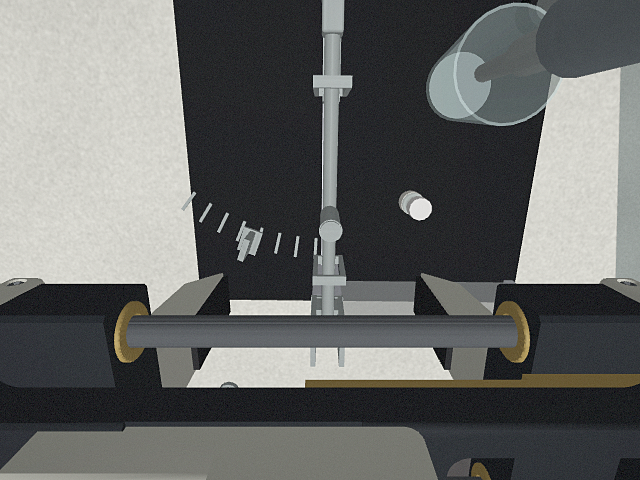

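The wrist view shows the knob's top at (row 230, col 331), the rod nearly vertical in the image, guides at rows 280 and 85, and the fin at (240,250).

```bash
python3 - <<'E'
from h import *
np.set_printoptions(precision=4,suppress=True)
c=cam("wrist"); s=observe(); psi=s["tool_rot"][2]
Rt=R.from_euler('xyz',s["tool_rot"]).as_matrix()
for at,z in [((230,331),.22),((220,332),.2)]:
    p=onz(c,at,z); print(p, (Rt.T@(p-s["tool_pos"]))*1e3)
a=onz(c,(30,333),.174);b=onz(c,(262,329),.174);d=a-b;print("rod yaw",np.arctan2(d[1],d[0]),psi, a,b)
E
```

```text
[ 0.5892 -0.0653  0.22  ] [ 9.3433  6.2339 90.7184]
[ 0.5911 -0.0626  0.2   ] [ 12.2834   7.5297 110.7183]
rod yaw 1.3543138376000736 1.3649321625521011 [0.6203 0.0751 0.174 ] [ 0.5804 -0.1062  0.174 ]
```

```bash
python3 -m inch '[[[10,6.5,30,0.01],[0,0,40,0],[0,0,35,0],[0,0,21,0],[0,0,0,0]]]'
python3 - <<'E'
from h import *
c=cam("wrist"); cv2.imwrite("pics/w2.png",c["img"]); print(place_of("wrist","bolt_knob"))
E
```

```text
time: 5.15
tool_pos: [0.5887, -0.0645, 0.1831]
tool_rot: [-3.138, 0.0, 1.355]
contact_force: [0.3, -0.2, 1.0]
opening: 0.0916
[{'at': [310.0, 325.3], 'conf': 0.56}]
```

View pics/w2.png

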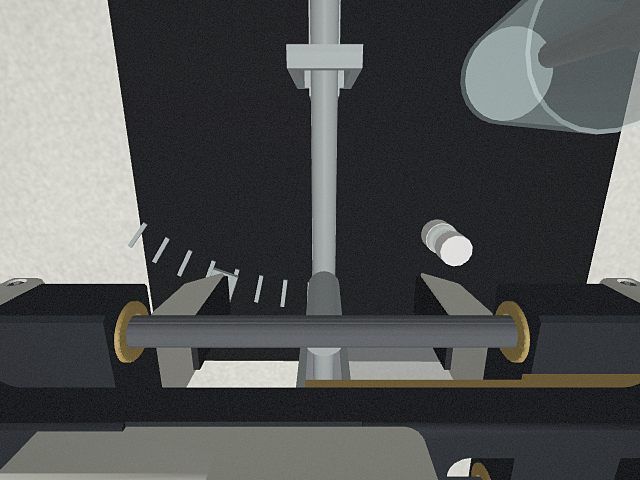

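The knob (base row 280, top row ~345, col 323) stands between the open fingers. Close.

```bash
python3 -m inch '[[[0,0,0,0],[0,0,0,0],[0,0,0,0],[0,0,0,0],[0,0,0,0],[0,0,0,0]]]' 1 40
```

```text
time: 6.0
tool_pos: [0.5896, -0.0646, 0.1847]
tool_rot: [-3.142, 0.0, 1.356]
contact_force: [-0.5, 0.7, 0.8]
opening: 0.0364
```

```bash
python3 -m inch '[[[0,0,0,0],[0,0,0,0],[0,0,0,0],[0,0,0,0]]]'
```

```text
time: 6.5
tool_pos: [0.5897, -0.0647, 0.1847]
tool_rot: [3.141, 0.0, 1.356]
contact_force: [1.0, -0.0, -1.1]
opening: 0.0154
```

Gripped (15–16 mm pin). Lift 14 mm, easing slightly toward the hinge.

```bash
python3 -m inch '[[[0.5,0,-4,0],[0.5,0,-4,0],[0.5,0,-4,0],[0.5,0,-3,0],[0,0,0,0]]]'
python3 - <<'E'
from h import *
np.set_printoptions(precision=4,suppress=True)
r=[]
for n in("scene","top"):
    c=cam(n)
    for k in ("bolt_toe",):
        q=place_of(n,k)[:2]; print(n,k,q); r.append(ray(c,q[0]["at"])) if q else 0
if len(r)==2: print(tri(r))
print(observe()["contact_force"])
cv2.imwrite("pics/s3.png",cv2.resize(cam("scene")["img"][220:340,200:400],None,fx=4,fy=4,interpolation=cv2.INTER_CUBIC))
E
```

```text
time: 7.12
tool_pos: [0.59, -0.0626, 0.1999]
tool_rot: [3.142, 0.0, 1.356]
contact_force: [1.1, 2.3, -6.2]
opening: 0.0151
scene bolt_toe [{'at': [276.6, 255.5], 'conf': 0.65}, {'at': [252.5, 302.0], 'conf': 0.65}]
top bolt_toe [{'at': [227.6, 390.8], 'conf': 0.61}, {'at': [282.5, 476.6], 'conf': 0.27}]
(array([ 0.5628, -0.1752,  0.1659]), [np.float64(0.0009631253056581982), np.float64(0.000963125305658303)])
[-0.152   0.7697 -6.2201]
```

View pics/s3.png

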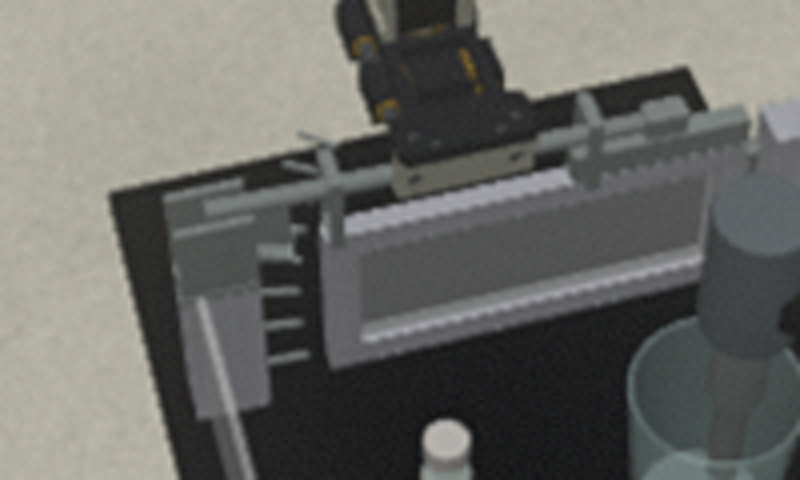

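The crop shows the rod tilted up, its end (205,225) raised between the cheeks; the load of 6 N fits the bolt's weight. Draw back.

```bash
python3 -m inch '[[[3,0,0,0],[3,0,0,0],[3,0,0,0],[0,0,0,0]]]'
```

```text
time: 7.88
tool_pos: [0.5921, -0.0535, 0.1997]
tool_rot: [3.141, -0.0, 1.356]
contact_force: [0.0, 0.1, -6.2]
opening: 0.0154
```

```bash
python3 -m inch '[[[4,0,0,0],[4,0,0,0],[4,0,0,0],[4,0,0,0],[4,0,0,0],[4,0,0,0],[3,0,0,0],[0,0,0,0]]]'
python3 - <<'E'
from h import *
np.set_printoptions(precision=4,suppress=True)
r=[]
for n in("scene","top"):
    c=cam(n)
    q=place_of(n,"bolt_toe")[:2]; print(n,q); r.append(ray(c,q[0]["at"])) if q else 0
if len(r)==2: print(tri(r))
s=observe(); print(s["tool_pos"],s["contact_force"])
# arc plan: yaw of closed gate from hinge->knob
i=np.array([.4918,-.0813])
for H in ([.628,.143],[.624,.145]):
    H=np.array(H); p=s["tool_pos"][:2]
    a=lambda v: np.arctan2(-v[0],-v[1])
    print("r",np.linalg.norm(p-H),"knob ang",a(p-H),"index",a(i-H),np.linalg.norm(i-H))
E
```

```text
time: 8.88
tool_pos: [0.5978, -0.0269, 0.1996]
tool_rot: [-3.141, -0.001, 1.356]
contact_force: [-0.4, 0.1, -5.6]
opening: 0.0152
scene []
top [{'at': [224.6, 377.4], 'conf': 0.67}]
[ 0.5977 -0.0271  0.1997] [ 0.2371  1.3957 -6.4535]
r 0.172807943690983 knob ang 0.17606534973610075 index 0.5457132224694097 0.26241366199190164
r 0.17412921278865845 knob ang 0.1514347332830365 index 0.5287061429317348 0.2620849671385217
```

```bash
python3 -m inch '[[[0.1,-6.8,0,0.04],[0.1,-6.8,0,0.04],[0.1,-6.8,0,0.04],[0.1,-6.8,0,0.04],[0,0,0,0]]]'
```

```text
time: 9.7
tool_pos: [0.5719, -0.0197, 0.1999]
tool_rot: [3.141, -0.0, 1.196]
contact_force: [3.5, -0.7, -7.2]
opening: 0.015
```

```bash
python3 -m inch '[[[0.1,-6.8,0,0.04],[0.1,-6.8,0,0.04],[0.1,-6.8,0,0.04],[0.1,-6.8,0,0.04],[0.1,-6.0,0,0.035],[0,0,0,0],[0,0,0,0]]]'
python3 - <<'E'
from h import *
np.set_printoptions(precision=4,suppress=True)
H=np.array([.633,.140]); a=lambda v: np.arctan2(-v[0],-v[1])
s=observe(); print("knob ang",a(s["tool_pos"][:2]-H),np.linalg.norm(s["tool_pos"][:2]-H))
for n in("scene","top","wrist"):
    c=cam(n); cv2.imwrite(f"pics/{n}4.png",c["img"])
    for k in("gate_edge","index_mark"):
        for q in place_of(n,k)[:2]:
            p=onz(c,q["at"],.05)[:2]; print(n,k,np.round(q["at"]),round(q["conf"],2),p,a(p-H),np.linalg.norm(p-H))
x=cv2.imread("pics/top4.png")[180:300,270:430]; y=cv2.imread("pics/scene4.png")[225:345,230:390]
cv2.imwrite("pics/m4.png",np.hstack([cv2.resize(i,(400,300),interpolation=cv2.INTER_CUBIC) for i in (x,y)]))
cv2.imwrite("pics/m4.png",np.vstack([cv2.imread("pics/m4.png"),cv2.resize(cv2.imread("pics/wrist4.png")[150:350,:],(800,250))]))
E
```

```text
time: 10.58
tool_pos: [0.5427, -0.0051, 0.1999]
tool_rot: [3.141, -0.0, 1.002]
contact_force: [3.4, -0.7, -6.7]
opening: 0.0152
knob ang 0.5566305727206988 0.1709396953143655
scene gate_edge [273. 274.] 0.73 [ 0.4854 -0.094 ] 0.5627880370014979 0.27668325688290574
scene gate_edge [348. 374.] 0.71 [0.7927 0.0051] -0.8691311770090006 0.20903049464075518
scene index_mark [271. 277.] 0.74 [ 0.4842 -0.0872] 0.5796165131851045 0.27160155066018854
top gate_edge [257. 356.] 0.59 [ 0.4981 -0.0903] 0.5299536603841535 0.26688461081919745
top index_mark [259. 355.] 0.47 [ 0.4945 -0.0868] 0.5481950768135329 0.26574376861094384
```

View pics/m4.png

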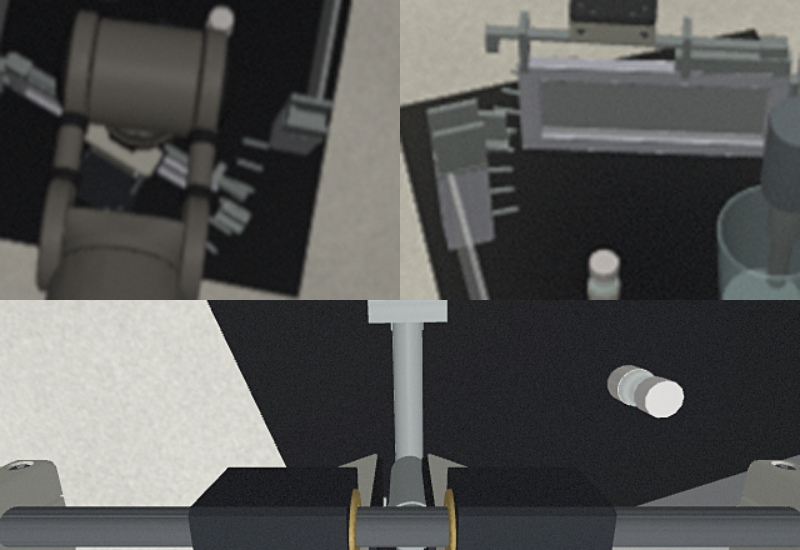

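```bash
python3 -m inch '[[[0,-2.5,0,0.015],[0,0,0,0],[0,0,0,0],[0,0,0,0],[0,0,0,0]]]'
python3 - <<'E'
from h import *
H=np.array([.633,.140]); a=lambda v: np.arctan2(-v[0],-v[1])
s=observe(); v=s["tool_pos"][:2]-H; print(a(v),np.linalg.norm(v),s["contact_force"],s["opening"],abs(s["qvel"]).max())
for n in ("top","scene"):
    c=cam(n)
    for k in("gate_edge","index_mark"):
        for q in place_of(n,k)[:1]:
            p=onz(c,q["at"],.05)[:2]; print(n,k,q,a(p-H))
E
```

```text
time: 11.65
tool_pos: [0.54, -0.0035, 0.1997]
tool_rot: [3.142, 0.0, 0.986]
contact_force: [3.0, -0.4, -5.6]
opening: 0.0155
0.575190653324845 0.17099514459209417 [ 3.03451102 -0.41972801 -5.59448336] 0.01546145453639759 0.0011659371975105489
top gate_edge {'at': [261.3, 354.3], 'conf': 0.95} 0.5734045293030952
top index_mark {'at': [260.8, 353.0], 'conf': 0.63} 0.5760631634011799
scene gate_edge {'at': [270.6, 277.3], 'conf': 0.73} 0.5897131321484036
scene index_mark {'at': [271.0, 278.2], 'conf': 0.44} 0.5855676760245648
```

Both cameras put the edge and the mark within about 1 px of each other, so I'm handing in.

```bash
python3 -c "
from cell import *
print(hand_in())"
```

```text
the job is handed in; nothing more can be done
None
```

I gripped the knob, lifted the bolt about 15 mm and drew it back about 36–39 mm. I then swung the gate open about 0.36 rad and handed in at about 12 s, still holding the knob with the grip set to 40 N.

**Last checks:**
- **Gate position:** the top and scene cameras each put the gate's free edge within 0.005 rad of the index mark, about 1 mm. The two cameras differed from each other by about 0.01–0.02 rad in absolute angle.
- **Stillness and grip:** the arm was still. The force at the wrist was about 3 N of gate spring and 6 N of bolt weight, and the opening of 15.5 mm matches the 16 mm pin.
- **Bolt:** the knob was about 171 mm from the hinge axis, against the 210 mm given for the start, which agrees with the amount drawn. I saw no force of the bolt against the keeper at the readings I took.

**Checks that failed or disagreed:**
- After the draw-back, the scene camera did not find the toe. The bolt's position therefore rests on the gripper's travel and the picture, not on a second measurement of the toe.
- In the first survey, the two cameras' best guesses for the hinge disagreed. I set the hinge from the rod's line and the second candidate.
- I could not measure directly whether the fin had moved. It was partly hidden in the last pictures, and the readings of its mark agreed with the earlier ones to within about 1 cm.

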